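# Eject the backup drive and put it away

## Task

Push the orange ejector slide of the sloping dock all the way along so that the blue backup drive comes part-way out, then draw the drive out of its bay and lower it gently into the wooden tray, so that it lies flat on the tray floor with its paper label up, and let go of it. Do not drop it in, and leave the grey drive and the other things on the desk where they are.

Things in the scene. Friction and masses are not known exactly. Their poses are not given: they have to be found in the camera images.
- dock: Grey and black drive dock, fixed, about 120 mm deep (x), 180 long (y), 130 high. Origin: on the desk under the middle of its bay; z up. The bay is a straight channel along the dock's own y, on a face that slopes 35 deg, rising towards the dock's +x: in the dock's frame the face's outward normal is (-0.574, 0, 0.819) and up-slope is (0.819, 0, 0.574).
- bay (a point): Point on the bay's sloping face, on its centre line, 75 mm straight above the dock's origin; axes as the dock's. The channel is 50 mm wide inside; its side walls are 10 mm thick and stand 33 mm off the face. It runs from y = -102 mm (open end) to y = +78 mm (mouth).
- mouth (a point): Centre line of the bay's face at its open mouth, y = +78 mm from point bay. The dock ends here: nothing stands under or beside a drive that sticks out, except the desk. A hood (37 mm off the face, y = 26 to 54 mm) and, at y = 55 to 79 mm, a sprung brass roller and its cheeks (up to 55 mm off the face) bridge the channel.
- ejector (a joint): Travel of the orange ejector slide in m, along the dock's +y: 0 at rest, 0.070 pressed home. A spring returns it to 0 when let go. Pushing takes about 2 N rising to 6 N, plus a few N for the drive. It pushes the drive's rear end: pressed home, the drive's origin is at y = +69 mm from point bay, about 50 mm of it sticks out of the mouth, and it stays there when the slide springs back.
- tab (a point): Middle of the rear (-y) face of the ejector's thumb tab, 50 mm off the bay's face: push here towards the dock's +y. At rest at y = -81.5 mm from point bay; moves with the slide. The tab is an orange upright plate, 36 mm wide across the bay and 10 mm thick; its top is 66 mm off the face, so it stands free above the 33 mm walls.
- drive: Blue drive with metal ends and a white paper label on top: 46 mm (own x) by 120 (y) by 30 (z), 0.13 to 0.25 kg. Origin: centre of its underside; z out of the label side. At first it lies in the bay, label outwards, y along the dock's y, underside on the face, centred at y = 0 of point bay, held by the roller (which lifts 2 mm to let it pass). Clear of the bay when centred past y = +139 mm.
- tray: Shallow open wooden tray, fixed: outside 128 mm (x) by 172 mm (y) by 22 mm high, walls and floor 5 mm thick. Origin: centre of its underside, z up. It is on the left or the right of the desk, in the place that a pair of books takes on the other side. The drive only fits with its length along the tray's y (either way round).
- spare: Grey drive module, same size as the blue one, lying on the desk. Leave alone. Origin: centre of its underside.
- mouse: Black computer mouse, 105 x 58 x 33 mm. Leave alone. Origin: centre of its underside.
- stapler: Red and black stapler, 140 x 34 x 42 mm. Leave alone. Origin: centre of its underside.
- mug: White mug, 80 mm across, 95 mm high. Leave alone. Origin: centre of its underside.
- specs_case: Blue glasses case, 62 x 155 x 40 mm. Leave alone. Origin: centre of its underside.
- phone: Black phone, 75 x 155 x 9 mm, lying flat. Leave alone. Origin: centre of its underside.
There are look-alikes about, which are no part of the job. What is shaped like the dock but green is not meant.

How it is judged:
By the outcome, as a careful person would: the job done as asked, in the order asked, and still so for the second after the job is handed in, with the robot touching nothing.
It also fails if it takes over 58 s, if anything falls off the work surface, if the arm or the gripper's body presses on something with over 40 N, if the wrist force passes 120 N, or if a joint passes its speed limit or range.

## Robot

A 7-joint arm with a two-finger parallel gripper is mounted at the origin on the work surface. World frame = base frame: x ahead of the robot, y to its left, z up, the work surface at z = 0. Lengths are in m, angles in rad, forces in N, time in s.
With the tool pointing down it reaches from about 0.4 to 0.85 m from the base axis. Payload 4.5 kg.
Tool frame: the origin (TCP) lies at the very end of the fingers, on their centre line; the grasp point (between the pads) lies 19 mm behind it (tcp_to_grasp is the z of the grasp point in the tool frame, in m); z points along the fingers, y is the line along which they close (so a half turn about z gives the same grasp; the last joint's range is limited). The gripper opens to 88 mm and grips with 3 to 60 N. Pads are 18 mm wide; open, the fingers measure 123 mm over their backs; the gripper's body (75 mm by 187 mm) begins 45 mm behind the grasp point.
Start: joints at [1.375, 0.689, -0.195, 1.565, 0.157, 0.902, -0.215], TCP at [0.142, -0.609, 0.239] pointing down, gripper open.
Joint ranges: [-3.01, 3.01], [-0.46, 2.08], [-1.47, 1.51], [0.13, 2.56], [-1, 4.14], [0.04, 2.09], [-2.66, 2.66]. Speed limits (rad/s): [2.57, 2.57, 3.14, 3.14, 3.14, 3.14, 3.14].

## Interface

Orientations are given as a unit quaternion [x, y, z, w].
In Python, from plant import * gives the robot as it stands. The module is installed in compiled form; this text tells all that it offers.
- The arm moves only by the shell command python3 -m jog 'ROWS' [OPENING] [FORCE]. ROWS is JSON, a list that holds one entry, the list of rows, each a list of 6 numbers: the shift along the tool's x, y, z in m, then the turn, a rotation vector about the tool's x, y, z in rad. In form: [[[dx, dy, dz, ax, ay, az], ...]]. A call has 1 to 12 rows; each row shifts and turns the commanded pose from where the row before left it, along the tool's axes as they then stand; what a row does not reach is not made up. A row lasts 1/8 s, in which the tool goes at most 62.5 mm and 10.7 degrees, less where a joint would pass 70% of its speed; a pose out of reach is approached as far as the arm can. A call with a gripper value outside its range is refused whole. OPENING is the finger opening in m, from 0 to 0.0881, set as the call begins (- or left out, the last holds). The fingers move at their own pace and stop on an object; FORCE is the grip in N (left out, the last holds). Time passes only in rows, so rows that do not move let the fingers close. It gives the time, the measured TCP pose, the force, the opening and the grip force at its end, in the units of the state.
- get_state(): the state, without advancing time (a new reading comes with each control period).
- snapshot(name): name is "scene" or "top"; returns a dict with "frame" (480x640x3 uint8, red, green, blue), "mtx" (3x3 intrinsics, pixels), "xyz" and "orientation" of the camera in the world. Camera axes: x right, y down, z forward; pixel columns grow to the right and rows downward; lengths in m; the calibration is good to about 2 mm. A picture is of the moment at which its call begins. There is no depth.
- finish_job(): hands the job in; it is judged then, once.
The state is a dict: "clock": time; "q": joint angles; "qd": joint speeds; "joint_torque": joint torques, N m; "tool_pos": TCP position; "eef_rot": TCP orientation; "contact_force": force on the tool from outside, world axes, zero at the start; "moment": the same for the moment, N m; "opening": opening from 0.0 (shut) to 1.0 (fully open); "finger_force": force on a finger pad.
Only numpy, scipy, OpenCV 4.12 (cv2) and the standard library are available. Lean on these libraries where they do the work, as an engineer would, in place of code of your own. Each camera call takes 0.05 s, during which the arm holds its last target. There are 200 camera calls.

## Working session

There is one attempt and no reset: what is moved stays moved. The work goes in short steps, Python scripts to look and compute and a shell command to move; the robot and the scene stay as the last step left them, time stands still between calls to the robot, and variables do not carry over. Pictures are saved under pics/ and viewed, at most 10 in all, crops included, and the job is handed in when it is done.

```bash
mkdir -p pics; python3 - <<'E'
from plant import *
import cv2,json
for n in("scene","top"):
    s=snapshot(n); cv2.imwrite(f"pics/{n}0.png",s["frame"][:,:,::-1])
    print(n,s["mtx"],s["xyz"],s["orientation"])
print(get_state())
E
```

```text
scene [[578.77279724   0.         311.88073333]
 [  0.         578.77279724 258.65431647]
 [  0.           0.           1.        ]] [ 1.0036803  -0.68519486  0.98457851] [ 0.87697274  0.28935717 -0.1202748  -0.36431473]
top [[517.93263527   0.         317.92162964]
 [  0.         517.93263527 244.87443239]
 [  0.           0.           1.        ]] [0.35976048 0.02861081 1.32122516] [ 0.70615008 -0.70560568  0.03884694 -0.04431251]
{'clock': 0.1, 'q': array([ 1.3748314 ,  0.68992808, -0.19455841,  1.56623873,  0.15728037,
        0.90249123, -0.21508129]), 'qd': array([-0.00017238, -0.00143863, -0.00041521, -0.00178493, -0.00148973,
        0.00072098,  0.00093173]), 'joint_torque': array([-2.82275563e-03, -5.28494596e+01, -1.27164278e+00, -1.53836954e+01,
       -5.26426267e-02,  1.92347914e-03,  4.29831812e-05]), 'tool_pos': array([ 0.14219618, -0.60802288,  0.23797409]), 'eef_rot': array([ 9.93401480e-01,  1.14685649e-01, -1.34990853e-04, -8.26373808e-04]), 'contact_force': array([0.48573406, 0.58500603, 0.71142066]), 'moment': array([-0.03960711, -0.01938824, -0.03785406]), 'finger_force': 0.0, 'opening': 0.9959803996965998}
```

View pics/scene0.png

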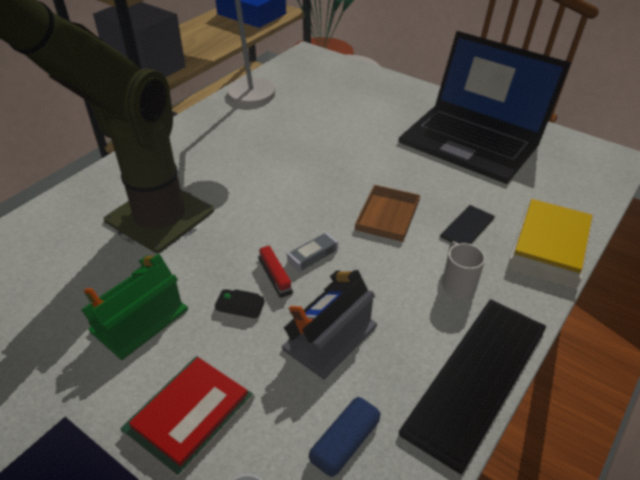

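View pics/top0.png

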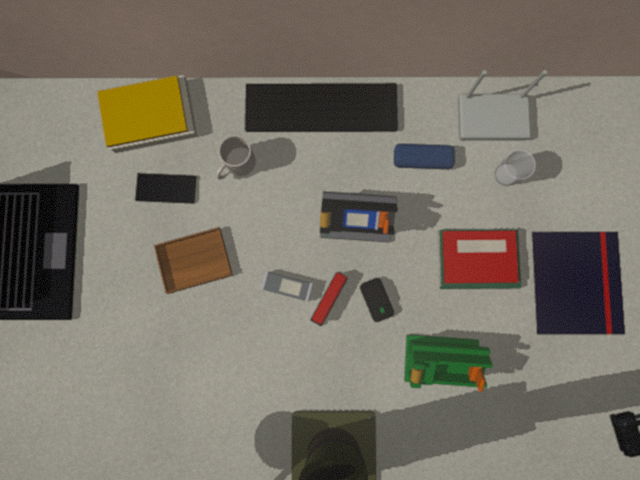

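The top view shows two dock shapes. The grey/black one at (358,215) holds a blue drive with a label, and the green one at (447,362) is the look-alike. The grey one fits the description: its tab is at (383,222) and its roller at (325,218), so the mouth points left, towards +y. The tray is at (195,260), the grey spare at (288,285), and the books are on the right at (480,258). I'll confirm the dock in an enlarged crop and measure it.

```bash
cat > h.py <<'E'
import numpy as np, cv2
from scipy.spatial.transform import Rotation as R
def ray(s,uv):
    d=R.from_quat(s["orientation"]).apply(np.linalg.inv(s["mtx"])@[uv[0],uv[1],1.]); return np.array(s["xyz"]),d/np.linalg.norm(d)
def onz(s,uv,z):
    o,d=ray(s,uv); return o+d*(z-o[2])/d[2]
def tri(s1,u1,s2,u2):
    o1,d1=ray(s1,u1);o2,d2=ray(s2,u2)
    t=np.linalg.lstsq(np.c_[d1,-d2],o2-o1,rcond=None)[0]
    a,b=o1+t[0]*d1,o2+t[1]*d2; return (a+b)/2,np.linalg.norm(a-b)
def proj(s,p):
    c=s["mtx"]@R.from_quat(s["orientation"]).inv().apply(np.array(p)-s["xyz"]); return c[:2]/c[2]
def blobs(s,lo,hi,box,amin=15):
    x0,y0,x1,y1=box; hsv=cv2.cvtColor(s["frame"],cv2.COLOR_RGB2HSV)
    m=np.zeros(hsv.shape[:2],np.uint8); m[y0:y1,x0:x1]=cv2.inRange(hsv,np.array(lo),np.array(hi))[y0:y1,x0:x1]
    return sorted([c for c in cv2.findContours(m,0,1)[0] if cv2.contourArea(c)>=amin],key=cv2.contourArea)[::-1]
E
python3 - <<'E'
from plant import *
from h import *
s={n:snapshot(n) for n in("scene","top")}
import pickle; pickle.dump(s,open("s0.pkl","wb"))
a=s["top"]["frame"][175:255,300:420]; b=s["scene"]["frame"][260:380,275:385]
a=cv2.resize(a,(600,400),interpolation=2); b=cv2.resize(b,None,fx=1.8*1.85,fy=400/120,interpolation=2)
im=np.hstack([cv2.resize(a,(430,400)),cv2.resize(b,(366,400))]);cv2.imwrite("pics/crop.png",im[:,:,::-1])
boxes={"top":(300,180,410,250),"scene":(275,260,385,380)}
for n in s:
  for nm,lo,hi in(("orange",(3,150,90),(14,255,255)),("brass",(15,90,60),(30,255,255)),("blue",(105,120,50),(130,255,255)),("white",(0,0,130),(179,60,255))):
    for c in blobs(s[n],lo,hi,boxes[n])[:2]: print(n,nm,cv2.contourArea(c),[np.round(v,1) for v in cv2.minAreaRect(c)],cv2.boundingRect(c))
for n,box in(("top",(140,220,245,300)),("scene",(345,175,430,250))):
  c=blobs(s[n],(5,80,40),(20,255,255),box)[0]
  print(n,"tray",cv2.contourArea(c),cv2.approxPolyDP(cv2.convexHull(c),4,True).reshape(-1,2).tolist())
  if n=="top":
    q=np.array([onz(s[n],p,.022) for p in cv2.boxPoints(cv2.minAreaRect(c))]);print(q.round(4),np.linalg.norm(np.diff(q,axis=0),axis=1))
E
```

```text
scene orange 71.5 [array([300.9, 313.1]), array([24.4,  8.1]), np.float64(40.9)] (290, 307, 22, 16)
scene brass 88.0 [array([343. , 275.5]), array([ 9., 14.]), np.float64(90.0)] (336, 271, 15, 10)
scene blue 61.0 [array([318. , 310.5]), array([ 8.4, 24.1]), np.float64(78.7)] (306, 304, 24, 12)
scene blue 34.5 [array([335., 295.]), array([10.8, 12. ]), np.float64(71.6)] (328, 291, 13, 12)
scene white 3990.5 [array([329.5, 319.5]), array([119., 109.]), np.float64(90.0)] (275, 260, 110, 120)
scene white 61.5 [array([323. , 302.1]), array([ 4.7, 20. ]), np.float64(48.4)] (314, 296, 18, 12)
top orange 148.0 [array([383.5, 222. ]), array([22.,  9.]), np.float64(90.0)] (379, 211, 10, 23)
top brass 124.0 [array([324.5, 219.5]), array([15.,  9.]), np.float64(90.0)] (320, 212, 10, 16)
top blue 522.5 [array([359.1, 218.6]), array([31.8, 18.4]), np.float64(3.8)] (343, 209, 33, 20)
top white 3132.0 [array([354.5, 214.5]), array([109.,  69.]), np.float64(-0.0)] (300, 180, 110, 70)
top white 239.5 [array([357.1, 219.3]), array([21.5, 12.7]), np.float64(4.1)] (346, 213, 23, 14)
top tray 3316.0 [[219, 228], [232, 274], [166, 292], [154, 245]]
[[0.5123 0.4582 0.022 ]
 [0.5598 0.2898 0.022 ]
 [0.4373 0.2532 0.022 ]
 [0.3907 0.4198 0.022 ]] [0.17496474 0.1278387  0.17302769]
scene tray 2276.0 [[374, 186], [418, 195], [402, 240], [356, 229]]
```

View pics/crop.png

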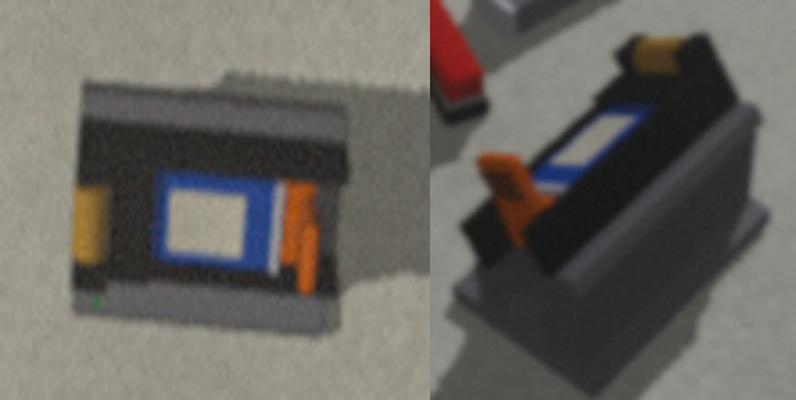

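The enlarged crop confirms it: a grey dock with a blue drive and white label. The orange tab is on the right (the -y end) and the brass roller on the left (the +y mouth). Next I'll work out the dock pose from several features.

```bash
python3 - <<'E'
import pickle
from h import *
s=pickle.load(open("s0.pkl","rb")); t,c=s["top"],s["scene"]
print("tri orange",tri(t,(383.5,222),c,(300.9,313.1)),"brass",tri(t,(324.5,219.5),c,(343,275.5)))
lab=blobs(t,(0,0,130),(179,60,255),(335,205,385,235))[0]
b=cv2.boxPoints(cv2.minAreaRect(lab)); P=np.array([onz(t,p,.0996) for p in b]);print("label corners",P.round(4))
for k in (0,1):
  e=P[k+1]-P[k]; print("edge",np.linalg.norm(e),np.degrees(np.arctan2(e[1],e[0])))
bay0=onz(t,cv2.minAreaRect(lab)[0],.0996)
# dock yaw from dark outline edges: upper-edge + lower-edge of dock in top image
g=cv2.cvtColor(t["frame"],cv2.COLOR_RGB2GRAY)
for lab_,rows,z in(("far",range(182,202),.13),("near",range(248,228,-1),.05)):
  pts=[]
  for u in range(330,388):
    col=g[rows.start:rows.stop:rows.step,u].astype(int); d=np.diff(col); k=np.argmin(d); pts.append((u,rows[k]+.5*rows.step))
  pts=np.array(pts,np.float32); vx,vy,x0,y0=cv2.fitLine(pts,cv2.DIST_HUBER,0,.01,.01).ravel()
  q=[onz(t,(x0+vx*k,y0+vy*k),z) for k in(-30,30)]; e=q[0]-q[1]; e*=np.sign(e[1]); print(lab_,"yaw",np.degrees(np.arctan2(-e[0],e[1])),q)
for yaw in(-2,-3,-4):
  Rz=R.from_euler("z",yaw,degrees=True)
  bay=bay0-Rz.apply([-.574*.03,0,.819*.03]); print("yaw",yaw,"bay",bay.round(4))
  n=np.array([-.574,0,.819]);u=np.array([.819,0,.574])
  for nm,y,w,h in(("tabtop",-.0765,0,.066),("tabtopUp",-.0765,.018,.066),("tabtopDn",-.0765,-.018,.066),("roller",.067,0,.05),("driverear",-.06,0,.03),("corner",.078,.035,.033),("corner2",-.102,.035,.033)):
    p=bay+Rz.apply(u*w+n*h+[0,y,0]); print(nm,p.round(3),proj(t,p).round(1),proj(c,p).round(1))
Tb=np.array([[219,228],[232,274],[166,292],[154,245]]); q=np.array([onz(t,p,.022) for p in Tb]); print("tray c",q.mean(0))
q=np.array([onz(c,p,.022) for p in [[374,186],[418,195],[402,240],[356,229]]]); print("tray c scene",q.mean(0),q.round(3))
E
```

```text
tri orange (array([ 0.55635483, -0.11660309,  0.11502985]), np.float64(0.0007841949396903444)) brass (array([0.56262331, 0.02163738, 0.10822968]), np.float64(0.002920086368030556))
label corners [[ 0.5523 -0.0284  0.0996]
 [ 0.5829 -0.0308  0.0996]
 [ 0.5792 -0.082   0.0996]
 [ 0.5486 -0.0796  0.0996]]
edge 0.030695973031375667 -4.328643117925466
edge 0.05139639336386871 -94.15817841281229
far yaw 1.3245415301715415 [array([0.62612377, 0.0167736 , 0.13      ]), array([ 0.62937281, -0.12374546,  0.13      ])]
near yaw -3.9519674649645737 [array([ 0.52608088, -0.00758285,  0.05      ]), array([ 0.51587128, -0.15536712,  0.05      ])]
yaw -2 bay [ 0.5829 -0.0558  0.075 ]
tabtop [ 0.542 -0.131  0.129] [390.6 227.1] [290.7 309.7]
tabtopUp [ 0.557 -0.131  0.139] [391.3 220.1] [296.5 309.9]
tabtopDn [ 0.528 -0.13   0.119] [389.9 234. ] [285.1 309.5]
roller [0.557 0.012 0.116] [328.9 222. ] [338.9 274.2]
driverear [ 0.564 -0.115  0.1  ] [382.2 220.2] [304.6 319.4]
corner [0.595 0.022 0.122] [324.8 205.3] [357.3 277.6]
corner2 [ 0.589 -0.158  0.122] [401.5 207.9] [301.5 332.4]
yaw -3 bay [ 0.
[... 349 characters left out ...]
 204.7] [357.7 278. ]
corner2 [ 0.587 -0.158  0.122] [401.6 208.6] [300.7 332.1]
yaw -4 bay [ 0.5829 -0.0564  0.075 ]
tabtop [ 0.54  -0.13   0.129] [390.2 228.2] [289.9 308.8]
tabtopUp [ 0.554 -0.131  0.139] [391.2 221.2] [295.5 309.1]
tabtopDn [ 0.525 -0.129  0.119] [389.3 235.1] [284.5 308.4]
roller [0.559 0.012 0.116] [328.8 221. ] [339.9 274.7]
driverear [ 0.562 -0.115  0.1  ] [382.2 221. ] [303.8 318.9]
corner [0.598 0.021 0.122] [325.3 204.1] [358.1 278.5]
corner2 [ 0.585 -0.159  0.122] [401.8 209.4] [299.8 331.8]
tray c [0.47582437 0.35440343 0.022     ]
tray c scene [0.48257517 0.34497645 0.022     ] [[0.398 0.414 0.022]
 [0.512 0.451 0.022]
 [0.566 0.274 0.022]
 [0.454 0.241 0.022]]
```

Label position and dock features disagree by about 9 mm along y. The drive's rear edge, the tab top and the roller all agree on the same shift in both views, so the label must be off-centre. I take bay ≈ (0.585, -0.047, 0.075), yaw -4°. The tray, corrected for its visible side walls, is at (0.476, 0.356), yaw 15.7°, with both views agreeing.

```bash
cat >> h.py <<'E'
BAY=np.array([.585,-.047,.075]); YAW=-4.; TRAY=np.array([.476,.356,0.]); TYAW=15.7
N=np.array([-.574,0,.819]);U=np.array([.819,0,.574])
def dock(y,up,off): return BAY+R.from_euler("z",YAW,degrees=True).apply(N*off+U*up+[0,y,0])
def dinv(p):
    d=R.from_euler("z",-YAW,degrees=True).apply(np.array(p)-BAY); return np.array([d[1],d@U,d@N])*1000
RD=R.from_euler("z",YAW,degrees=True)*R.from_matrix(np.c_[[0,1,0],U,-N])
RT=R.from_euler("z",TYAW,degrees=True)*R.from_matrix(np.c_[[0,1,0],[1,0,0],[0,0,-1]])
def go(st,p,r):
    c=R.from_quat(st["eef_rot"]); rv=(c.inv()*r).as_rotvec()
    print("shift(now axes)",c.inv().apply(p-st["tool_pos"]).round(4),"turn",rv.round(4),np.degrees(np.linalg.norm(rv)).round(1),"shift(after turn)",r.inv().apply(p-st["tool_pos"]).round(4))
E
python3 - <<'E'
from plant import *
from h import *
st=get_state(); p=dock(-.118,0,.18); print(p); go(st,p,RD)
E
```

```text
[ 0.47370042 -0.15750532  0.22242   ]
shift(now axes) [ 0.4254 -0.3633  0.0162] turn [-0.5267  0.3873 -1.2294] 79.8 shift(after turn) [0.4727 0.236  0.1847]
```

```bash
python3 -m jog '[[[0.0355,-0.0303,0.0013,0,0,0],[0.0355,-0.0303,0.0013,0,0,0],[0.0355,-0.0303,0.0013,0,0,0],[0.0355,-0.0303,0.0013,0,0,0],[0.0355,-0.0303,0.0013,0,0,0],[0.0355,-0.0303,0.0013,0,0,0],[0.0355,-0.0303,0.0013,0,0,0],[0.0355,-0.0303,0.0013,0,0,0],[0.0355,-0.0303,0.0013,0,0,0],[0.0355,-0.0303,0.0013,0,0,0],[0.0355,-0.0303,0.0013,0,0,0],[0.0355,-0.0303,0.0013,0,0,0]]]' 0 20
python3 -m jog '[[[0,0,0,-0.0585,0.043,-0.1366],[0,0,0,-0.0585,0.043,-0.1366],[0,0,0,-0.0585,0.043,-0.1366],[0,0,0,-0.0585,0.043,-0.1366],[0,0,0,-0.0585,0.043,-0.1366],[0,0,0,-0.0585,0.043,-0.1366],[0,0,0,-0.0585,0.043,-0.1366],[0,0,0,-0.0585,0.043,-0.1366],[0,0,0,-0.0585,0.043,-0.1366],[0,0,0,0,0,0]]]'
python3 - <<'E'
from plant import *
from h import *
st=get_state(); print(st["q"].round(2),dinv(st["tool_pos"])); go(st,dock(-.118,0,.046),RD)
E
```

```text
clock: 1.7
tool_pos: [0.4752, -0.1562, 0.2231]
eef_rot: [0.993, 0.115, 0.0, 0.0]
contact_force: [0.5, 0.3, 0.0]
opening: 0.004
finger_force: 0.0
clock: 2.95
tool_pos: [0.4425, -0.1594, 0.2066]
eef_rot: [0.829, 0.532, 0.108, 0.135]
contact_force: [-0.2, -0.2, -0.1]
opening: 0.001
finger_force: 0.0
[ 0.46  0.5  -0.35  2.37  1.8   0.22 -2.02] [-122.04010451  -34.44649422  184.82524375]
shift(now axes) [0.0377 0.0616 0.1235] turn [-0.2567  0.1313 -0.3321] 25.2 shift(after turn) [0.004  0.0344 0.1388]
```

```bash
python3 -m jog '[[[0,0.01,0,-0.0513,0.0262,-0.0664],[0,0.01,0,-0.0513,0.0262,-0.0664],[0,0.01,0,-0.0513,0.0262,-0.0664],[0,0.005,0,-0.0513,0.0262,-0.0664],[0,0,0,-0.0513,0.0262,-0.0664],[0,0,0,0,0,0]]]'
python3 - <<'E'
from plant import *
from h import *
st=get_state(); print(st["q"].round(2),dinv(st["tool_pos"])); go(st,dock(-.118,0,.046),RD)
E
```

```text
clock: 3.7
tool_pos: [0.4722, -0.1708, 0.2197]
eef_rot: [0.699, 0.65, 0.204, 0.219]
contact_force: [-0.3, -0.2, -0.3]
opening: 0.006
finger_force: 0.0
[ 0.88  0.63 -0.82  2.48  2.48  0.53 -2.22] [-131.38718985   -2.048558    178.18939616]
shift(now axes) [0.0136 0.0025 0.1321] turn [-0.0034  0.0018 -0.0024] 0.3 shift(after turn) [0.0134 0.002  0.1322]
```

```bash
python3 -m jog '[[[0.003,0.0005,0.026,0,0,0],[0.003,0.0005,0.026,0,0,0],[0.003,0.0005,0.026,0,0,0],[0.003,0.0005,0.026,0,0,0],[0.0016,0,0.026,0,0,0],[0,0,0,0,0,0]]]'
python3 - <<'E'
from plant import *
from h import *
st=get_state(); print(st["q"].round(2),dinv(st["tool_pos"])); go(st,dock(-.118,0,.046),RD)
s=snapshot("top");f=s["frame"][130:290,260:440];s2=snapshot("scene")["frame"][220:380,230:410]
cv2.imwrite("pics/a.png",cv2.resize(np.hstack([f,s2]),None,fx=2.2,fy=2.2,interpolation=2)[:,:,::-1])
E
```

```text
clock: 4.45
tool_pos: [0.5512, -0.1615, 0.1144]
eef_rot: [0.698, 0.651, 0.204, 0.22]
contact_force: [-0.5, 0.3, 0.4]
opening: 0.005
finger_force: 0.0
[ 0.72  0.93 -0.76  2.36  2.53  0.75 -2.21] [-116.60752905    1.59482004   47.04642055]
shift(now axes) [-0.0014 -0.0016  0.001 ] turn [-0.0019  0.0016  0.0003] 0.1 shift(after turn) [-0.0014 -0.0016  0.001 ]
```

View pics/a.png

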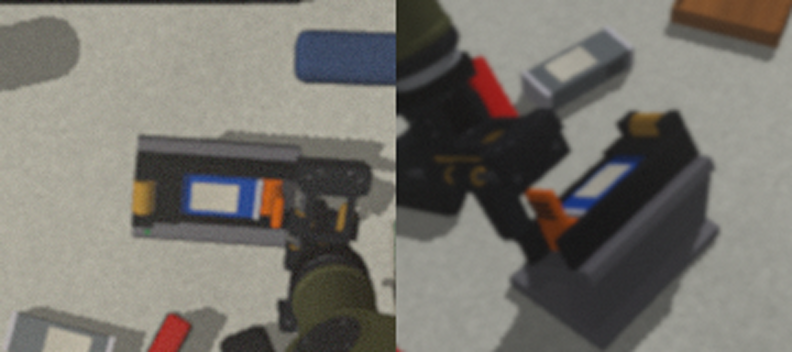

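The closed fingers stand behind the orange tab (top crop around (275,200), scene crop around (530,230)). Now I push along tool x.

```bash
python3 -m jog '[[[0.01,0,0,0,0,0],[0.01,0,0,0,0,0],[0.01,0,0,0,0,0],[0.01,0,0,0,0,0],[0.01,0,0,0,0,0]]]'
python3 -m jog '[[[0.01,0,0,0,0,0],[0.01,0,0,0,0,0],[0.01,0,0,0,0,0],[0.005,0,0,0,0,0],[0,0,0,0,0,0]]]'
python3 - <<'E'
from plant import *
from h import *
st=get_state(); print(st["q"].round(2),dinv(st["tool_pos"]))
E
```

```text
clock: 5.18
tool_pos: [0.5536, -0.1168, 0.1161]
eef_rot: [0.699, 0.648, 0.202, 0.225]
contact_force: [-3.4, -10.6, 6.5]
opening: 0.003
finger_force: 5.2
clock: 5.8
tool_pos: [0.5561, -0.0816, 0.1161]
eef_rot: [0.699, 0.648, 0.202, 0.225]
contact_force: [-3.1, -8.9, 7.0]
opening: 0.006
finger_force: 4.9
[ 0.52  0.94 -0.8   2.42  2.41  0.92 -2.32] [-36.55587194   1.94784976  48.83938104]
```

```bash
python3 -m jog '[[[0.008,0,0.0005,0,0,0],[0.006,0,0.0005,0,0,0],[0.003,0,0,0,0,0],[0.002,0,0,0,0,0],[0,0,0,0,0,0]]]'
python3 - <<'E'
from plant import *
from h import *
st=get_state(); print(st["q"].round(2),dinv(st["tool_pos"]),st["contact_force"])
E
```

```text
clock: 6.42
tool_pos: [0.5572, -0.0675, 0.1152]
eef_rot: [0.701, 0.646, 0.199, 0.227]
contact_force: [-6.1, -17.5, 10.9]
opening: 0.0
finger_force: 9.1
[ 0.48  0.95 -0.81  2.42  2.38  0.95 -2.34] [-22.43035102   1.54141001  47.98584692] [ -6.09049544 -17.45831437  10.94104507]
```

```bash
python3 -m jog '[[[0.003,0,0,0,0,0],[0.003,0,0,0,0,0],[0,0,0,0,0,0]]]'
python3 - <<'E'
from plant import *
from h import *
st=get_state(); print(dinv(st["tool_pos"]),st["contact_force"])
s=snapshot("top");f=s["frame"][130:290,260:440];s2=snapshot("scene")["frame"][220:380,230:410]
cv2.imwrite("pics/b.png",cv2.resize(np.hstack([f,s2]),None,fx=2.2,fy=2.2,interpolation=2)[:,:,::-1])
E
```

```text
clock: 6.8
tool_pos: [0.5571, -0.0671, 0.1152]
eef_rot: [0.703, 0.644, 0.196, 0.231]
contact_force: [-9.9, -26.4, 17.1]
opening: 0.006
finger_force: 13.9
[-22.00556929   1.43988697  48.1441534 ] [ -9.90410063 -26.40731599  17.11621467]
```

View pics/b.png

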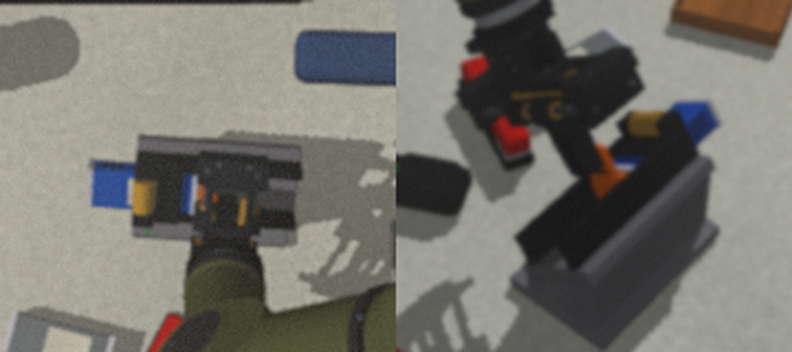

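The slide is at its stop: 6 mm more command gave 0.4 mm of travel and the force rose. The drive now sticks out of the mouth (top crop around (112,185), scene crop around (695,120)). Next I back off and lift along the tool axis.

```bash
python3 -m jog '[[[-0.02,0,0,0,0,0],[-0.02,0,0,0,0,0],[-0.02,0,0,0,0,0],[-0.02,0,0,0,0,0],[-0.005,0,-0.03,0,0,0],[0,0,-0.03,0,0,0],[0,0,-0.03,0,0,0],[0,0,0,0,0,0]]]'
python3 - <<'E'
from plant import *
from h import *
import pickle
st=get_state(); print(st["q"].round(2),dinv(st["tool_pos"]),st["contact_force"])
go(st,dock(.105,0,.13),RD)
s={n:snapshot(n) for n in("scene","top")}; pickle.dump(s,open("s1.pkl","wb"))
for n,box in(("top",(290,180,325,245)),("scene",(335,255,375,310))):
  for c in blobs(s[n],(105,120,40),(130,255,255),box)[:2]: print(n,cv2.contourArea(c),cv2.minAreaRect(c),cv2.boundingRect(c))
for yy,off in((.129,.03),(.129,0)):
  for w in(-.023,.023): print("pred",yy,off,w,proj(s["top"],dock(yy,w,off)).round(1),proj(s["scene"],dock(yy,w,off)).round(1))
E
```

```text
clock: 7.9
tool_pos: [0.5006, -0.1328, 0.19]
eef_rot: [0.696, 0.651, 0.205, 0.222]
contact_force: [0.3, -1.1, 0.2]
opening: 0.003
finger_force: 0.0
[ 0.73  0.73 -0.83  2.49  2.44  0.7  -2.27] [-91.43336686   1.97075309 139.08605322] [ 0.33631053 -1.07542686  0.19082795]
shift(now axes) [ 0.1964 -0.0014  0.0089] turn [0.0026 0.0007 0.0031] 0.2 shift(after turn) [ 0.1964 -0.002   0.0091]
top 239.5 ((311.0500183105469, 213.8499755859375), (17.103321075439453, 18.867341995239258), 4.398705005645752) (302, 204, 19, 20)
scene 175.5 ((365.9117736816406, 272.85296630859375), (19.207841873168945, 13.033892631530762), 59.03623962402344) (356, 267, 19, 18)
pred 0.129 0.03 -0.023 [298.9 223.4] [357.8 264.6]
pred 0.129 0.03 0.023 [299.6 205.9] [372.7 264.1]
pred 0.129 0 -0.023 [299.9 218. ] [363.4 276.1]
pred 0.129 0 0.023 [300.6 200.9] [378.3 276. ]
```

```bash
python3 -m jog '[[[0.026,0,0,0,0,0],[0.027,0,0,0,0,0],[0.027,0,0,0,0,0],[0.027,0,0,0,0,0],[0.027,0,0,0,0,0],[0.027,0,0,0,0,0],[0.024,0,0,0,0,0],[0,0,0,0,0,0]]]' 0.088 20
python3 - <<'E'
from plant import *
from h import *
st=get_state(); print(st["q"].round(2),dinv(st["tool_pos"]),st["opening"])
go(st,dock(.094,0,.003),RD)
E
```

```text
clock: 9.0
tool_pos: [0.5147, 0.0541, 0.1877]
eef_rot: [0.696, 0.652, 0.206, 0.22]
contact_force: [-1.2, -0.0, 0.4]
opening: 0.889
finger_force: 0.0
[ 0.19  0.75 -0.89  2.49  2.09  0.96 -2.48] [ 95.96888561   1.46556939 136.66352549] 0.8893469389925546
shift(now axes) [-0.0024 -0.0016  0.1336] turn [ 0.0008 -0.0031  0.0028] 0.2 shift(after turn) [-0.002  -0.0015  0.1336]
```

```bash
python3 -m jog '[[[-0.001,-0.001,0.022,0,0,0],[-0.001,-0.0005,0.022,0,0,0],[0,0,0.022,0,0,0],[0,0,0.022,0,0,0],[0,0,0.022,0,0,0],[0,0,0.015,0,0,0],[0,0,0.0085,0,0,0],[0,0,0,0,0,0]]]'
python3 - <<'E'
from plant import *
from h import *
st=get_state(); print(st["q"].round(2),dinv(st["tool_pos"]),st["opening"],st["contact_force"])
f=snapshot("top")["frame"][130:290,230:410];s2=snapshot("scene")["frame"][200:360,270:450]
cv2.imwrite("pics/c.png",cv2.resize(np.hstack([f,s2]),None,fx=2.2,fy=2.2,interpolation=2)[:,:,::-1])
E
```

```text
clock: 10.0
tool_pos: [0.5891, 0.0437, 0.078]
eef_rot: [0.697, 0.65, 0.205, 0.221]
contact_force: [-0.1, 0.5, 0.0]
opening: 0.997
finger_force: 0.0
[ 0.22  1.04 -0.8   2.33  2.29  1.05 -2.43] [90.75140202 -0.1400785   3.71460168] 0.9972897270874135 [-0.08174034  0.49894871  0.01681403]
```

View pics/c.png

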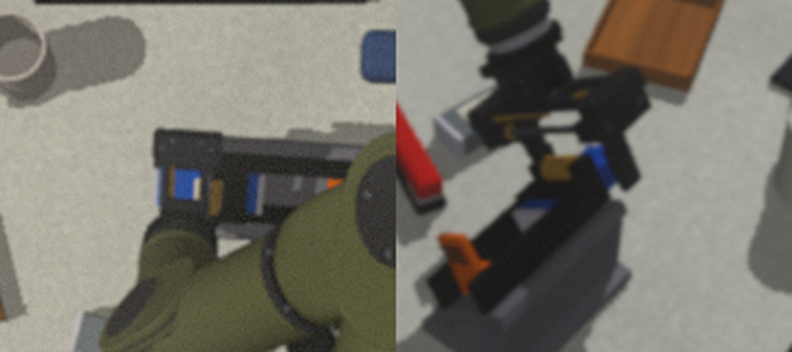

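The fingers straddle the exposed drive end, at about (185,180) in the top crop and (600,165) in the scene crop. Now I close on it.

```bash
python3 -m jog '[[[0.003,0,0,0,0,0],[0,0,0,0,0,0],[0,0,0,0,0,0],[0,0,0,0,0,0],[0,0,0,0,0,0],[0,0,0,0,0,0],[0,0,0,0,0,0]]]' 0.03 40
python3 -m jog '[[[0.01,0,0,0,0,0],[0.015,0,0,0,0,0],[0.015,0,0,0,0,0]]]'
python3 - <<'E'
from plant import *
from h import *
st=get_state(); print(st["q"].round(2),dinv(st["tool_pos"]),st["opening"],st["contact_force"],st["finger_force"])
E
```

```text
clock: 10.98
tool_pos: [0.5884, 0.0472, 0.0777]
eef_rot: [0.697, 0.651, 0.205, 0.22]
contact_force: [-2.5, 0.7, -2.6]
opening: 0.52
finger_force: 40.0
clock: 11.35
tool_pos: [0.5915, 0.0841, 0.0775]
eef_rot: [0.698, 0.65, 0.203, 0.222]
contact_force: [-3.2, -4.4, -2.7]
opening: 0.518
finger_force: 40.0
[ 0.13  1.04 -0.81  2.29  2.22  1.07 -2.45] [131.25721494  -0.7364547    3.61516557] 0.517691508830752 [-3.21999122 -4.37685554 -2.66793403] 39.9932317994535
```

```bash
python3 -m jog '[[[0.015,0,0,0,0,0],[0.015,0,0,0,0,0],[0.015,0,0,0,0,0],[0.015,0,0,0,0,0],[0,0,0,0,0,0]]]'
python3 - <<'E'
from plant import *
from h import *
st=get_state(); print(st["q"].round(2),dinv(st["tool_pos"]),st["opening"],st["contact_force"],st["moment"],st["finger_force"])
f=snapshot("top")["frame"][130:290,190:370];s2=snapshot("scene")["frame"][180:340,290:470]
cv2.imwrite("pics/d.png",cv2.resize(np.hstack([f,s2]),None,fx=2.2,fy=2.2,interpolation=2)[:,:,::-1])
E
```

```text
clock: 11.98
tool_pos: [0.5967, 0.1493, 0.0788]
eef_rot: [0.696, 0.651, 0.207, 0.22]
contact_force: [0.6, 0.0, -1.9]
opening: 0.519
finger_force: 40.0
[ 0.    1.05 -0.82  2.23  2.13  1.09 -2.45] [196.67306427   0.56619771   4.25282126] 0.5187045464447214 [ 0.64796     0.03560547 -1.94472639] [ 0.03650855  0.67091828 -0.03224033] 39.96684894897044
```

View pics/d.png

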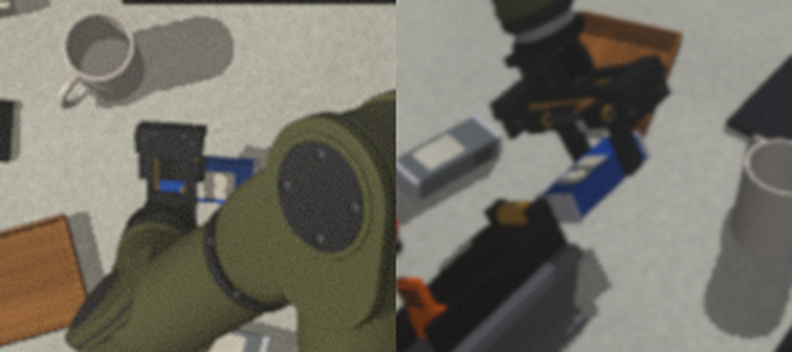

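The drive is clear of the bay: the scene crop shows it in the fingers at (595,175), past the roller at (510,212). The load is about 1.9 N. Next I lift, level it and go above the tray.

```bash
python3 - <<'E'
from plant import *
from h import *
st=get_state(); p=TRAY+RT.apply([.025,0,0]); p[2]=.2; print(p)
up=st["tool_pos"].copy();up[2]=.2; go(st,up,RT); go(st,p,RT)
E
```

```text
[0.46923499 0.38006729 0.2       ]
shift(now axes) [-0.0002  0.07   -0.0996] turn [ 0.6064  0.1063 -0.3318] 40.1 shift(after turn) [ 0.      0.     -0.1217]
shift(now axes) [ 0.2239 -0.0467 -0.182 ] turn [ 0.6064  0.1063 -0.3318] 40.1 shift(after turn) [ 0.259  -0.0592 -0.1217]
```

```bash
python3 -m jog '[[[0,0.0117,-0.0166,0,0,0],[0,0.0117,-0.0166,0,0,0],[0,0.0117,-0.0166,0,0,0],[0,0.0117,-0.0166,0,0,0],[0,0.0117,-0.0166,0,0,0],[0,0.0117,-0.0166,0,0,0]]]'
python3 -m jog '[[[0,0,0,0.0758,0.0133,-0.0415],[0,0,0,0.0758,0.0133,-0.0415],[0,0,0,0.0758,0.0133,-0.0415],[0,0,0,0.0758,0.0133,-0.0415],[0,0,0,0.0758,0.0133,-0.0415],[0,0,0,0.0758,0.0133,-0.0415],[0,0,0,0.0758,0.0133,-0.0415],[0,0,0,0.0758,0.0133,-0.0415],[0,0,0,0,0,0]]]'
python3 - <<'E'
from plant import *
from h import *
st=get_state(); print(st["q"].round(2),st["opening"]); p=TRAY+RT.apply([.025,0,0]); p[2]=.2; go(st,p,RT)
E
```

```text
clock: 12.82
tool_pos: [0.5962, 0.1455, 0.2005]
eef_rot: [0.697, 0.65, 0.205, 0.221]
contact_force: [-0.6, -0.3, -1.6]
opening: 0.52
finger_force: 40.0
clock: 13.95
tool_pos: [0.5971, 0.1455, 0.1992]
eef_rot: [0.605, 0.796, -0.0, -0.0]
contact_force: [0.3, -0.2, -1.5]
opening: 0.517
finger_force: 40.0
[ 0.19  0.9  -0.99  1.62  0.82  1.1  -0.76] 0.517485769318511
shift(now axes) [ 0.2603 -0.0605 -0.0008] turn [-0.0007  0.0002 -0.0031] 0.2 shift(after turn) [ 0.2605 -0.0597 -0.0008]
```

Level. Next is the traverse to above the tray, then a lower to z ≈ 0.06 and a look.

```bash
python3 -m jog '[[[0.026,-0.006,0,0,0,0],[0.026,-0.006,0,0,0,0],[0.026,-0.006,0,0,0,0],[0.026,-0.006,0,0,0,0],[0.026,-0.006,0,0,0,0],[0.026,-0.006,0,0,0,0],[0.026,-0.006,0,0,0,0],[0.026,-0.006,0,0,0,0],[0.026,-0.006,0,0,0,0],[0.026,-0.006,0,0,0,0],[0,0,0,0,0,0]]]'
python3 -m jog '[[[0,0,0.025,0,0,0],[0,0,0.025,0,0,0],[0,0,0.025,0,0,0],[0,0,0.025,0,0,0],[0,0,0.025,0,0,0],[0,0,0.015,0,0,0],[0,0,0,0,0,0]]]'
python3 - <<'E'
from plant import *
from h import *
st=get_state(); print(st["q"].round(2),st["opening"],st["contact_force"]); p=TRAY+RT.apply([.025,0,0]); p[2]=.009; go(st,p,RT)
f=snapshot("top")["frame"][190:350,110:290];s2=snapshot("scene")["frame"][120:280,300:480]
cv2.imwrite("pics/e.png",cv2.resize(np.hstack([f,s2]),None,fx=2.2,fy=2.2,interpolation=2)[:,:,::-1])
E
```

```text
clock: 15.32
tool_pos: [0.4661, 0.3823, 0.2006]
eef_rot: [0.602, 0.798, 0.001, -0.0]
contact_force: [0.2, -0.2, -2.4]
opening: 0.52
finger_force: 40.0
clock: 16.2
tool_pos: [0.4683, 0.3795, 0.0594]
eef_rot: [0.604, 0.797, -0.001, 0.0]
contact_force: [0.4, -0.3, -1.2]
opening: 0.518
finger_force: 40.0
[-0.32  1.05 -0.83  1.73  1.01  0.85 -1.36] 0.5182491109164507 [ 0.37048751 -0.29929829 -1.1778103 ]
shift(now axes) [0.0004 0.0011 0.0504] turn [-0.0013  0.0013 -0.0005] 0.1 shift(after turn) [0.0003 0.001  0.0504]
```

View pics/e.png

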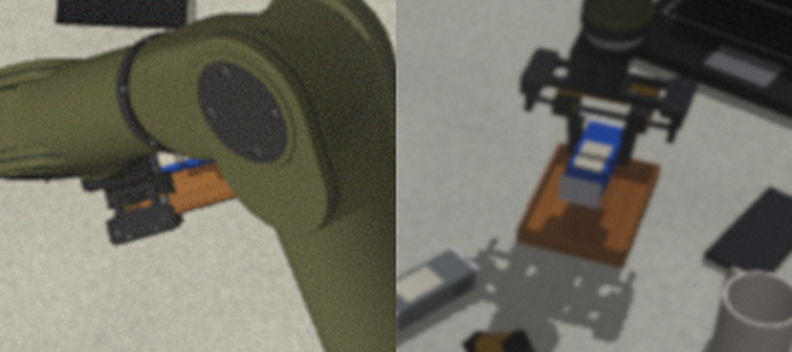

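The drive hangs level and centred over the tray (scene crop: drive at (592,165), tray at (590,205)). Now I lower it gently.

```bash
python3 -m jog '[[[0,0.001,0.012,0,0,0],[0,0,0.012,0,0,0],[0,0,0.01,0,0,0],[0,0,0.006,0,0,0],[0,0,0.003,0,0,0],[0,0,0.002,0,0,0],[0,0,0,0,0,0]]]'
python3 -m jog '[[[0,0,0.002,0,0,0],[0,0,0.001,0,0,0],[0,0,0.001,0,0,0],[0,0,0,0,0,0]]]'
```

```text
clock: 17.18
tool_pos: [0.4693, 0.3814, 0.0153]
eef_rot: [0.604, 0.797, 0.0, -0.0]
contact_force: [0.2, -0.3, -1.2]
opening: 0.52
finger_force: 40.0
clock: 17.68
tool_pos: [0.4692, 0.3813, 0.0112]
eef_rot: [0.604, 0.797, 0.0, -0.0]
contact_force: [-0.3, -0.0, -1.9]
opening: 0.521
finger_force: 40.0
```

```bash
python3 -m jog '[[[0,0,0.001,0,0,0],[0,0,0.001,0,0,0],[0,0,0,0,0,0]]]'
python3 -m jog '[[[0,0,0.001,0,0,0],[0,0,0,0,0,0]]]'
```

```text
clock: 18.05
tool_pos: [0.4693, 0.3813, 0.0092]
eef_rot: [0.604, 0.797, 0.0, -0.0]
contact_force: [0.3, -0.6, -2.3]
opening: 0.518
finger_force: 40.0
clock: 18.3
tool_pos: [0.4692, 0.3814, 0.0092]
eef_rot: [0.604, 0.797, 0.0, 0.0]
contact_force: [-0.2, -2.7, 6.4]
opening: 0.517
finger_force: 40.0
```

It touches the floor at z = 0.0092, as predicted, and the force has turned upward. I ease the grip first, then open just enough to stay inside the walls, and rise.

```bash
python3 -m jog '[[[0,0,0,0,0,0],[0,0,0,0,0,0]]]' - 4
python3 -m jog '[[[0,0,0,0,0,0],[0,0,0,0,0,0],[0,0,0,0,0,0],[0,0,0,0,0,0]]]' 0.062 4
python3 -m jog '[[[0,0,-0.005,0,0,0],[0,0,-0.01,0,0,0],[0,0,-0.02,0,0,0],[0,0,-0.03,0,0,0],[0,0,-0.04,0,0,0],[0,0,-0.04,0,0,0],[-0.04,0,-0.03,0,0,0],[-0.04,0.04,0,0,0,0],[-0.04,0.04,0,0,0,0],[-0.04,0.04,0,0,0,0],[-0.04,0.04,0,0,0,0],[0,0,0,0,0,0]]]'
python3 - <<'E'
from plant import *
from h import *
f=snapshot("top")["frame"][140:400,110:430];s2=snapshot("scene")["frame"][140:400,250:490]
cv2.imwrite("pics/f.png",cv2.resize(np.hstack([f,s2]),None,fx=1.4,fy=1.4,interpolation=2)[:,:,::-1])
E
```

```text
clock: 18.55
tool_pos: [0.4692, 0.3814, 0.0091]
eef_rot: [0.604, 0.797, 0.0, -0.0]
contact_force: [-1.3, -2.1, 6.2]
opening: 0.521
finger_force: 4.0
clock: 19.05
tool_pos: [0.4692, 0.3813, 0.0081]
eef_rot: [0.604, 0.797, 0.0, -0.0]
contact_force: [0.8, -0.6, -0.3]
opening: 0.701
finger_force: 0.0
clock: 20.55
tool_pos: [0.6817, 0.2271, 0.1836]
eef_rot: [0.608, 0.794, 0.0, 0.001]
contact_force: [-1.0, 0.1, -1.1]
opening: 0.704
finger_force: 0.0
```

View pics/f.png

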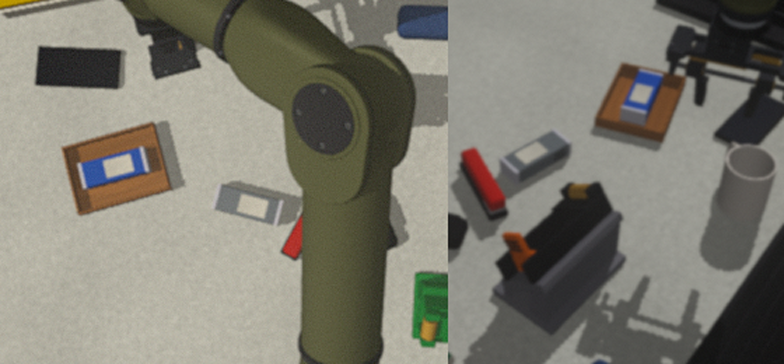

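The blue drive lies flat in the tray with its label up (top crop (115,167)). The grey drive and the other things visible in the picture are where they were, and the gripper is clear.

```bash
python3 -c "
from plant import *
st=get_state();print(st['clock'],abs(st['qd']).max(),st['contact_force'])
print(finish_job())"
```

```text
20.65 0.039265708584113525 [-0.58321868  0.36673009 -0.13748814]
the job is handed in; nothing more can be done
None
```

The job is handed in after about 20.7 s: I pushed the ejector to its stop, drew the blue drive out, lowered it flat into the tray with its label up and let go, with the gripper touching nothing at the end; no verdict came back.

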